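# Back off and lock the regulator of a plugged air branch on a crowded manifold

### The arm

A 7-joint arm with a two-finger parallel gripper is mounted at the origin on the work surface. World frame = base frame: x ahead of the robot, y to its left, z up, the work surface at z = 0. Lengths are in mm, angles in rad, forces in N, time in s.
With the tool pointing down it reaches from about 425 to 825 mm from the base axis. Payload 3.6 kg.
Tool frame: the origin (TCP) lies between the finger pads; the fingertips stand env.nose_length ahead of it and the grasp point (between the pads) lies 2 mm behind it (env.nose_length is the distance from the TCP to the fingertips, in mm); y points along the fingers, z is the direction in which the jaws open and shut, and the axes are right-handed (so a half turn about y gives the same grasp; the last joint's range is limited). The gripper opens to 85 mm and grips with 20 to 120 N. Pads are 22 mm wide; open, the fingers measure 114 mm over their backs; the gripper's body (76 mm by 85 mm) begins 54 mm behind the grasp point. The pads swing forward as they close: fully open they stand 13 mm farther back than shut.
Start: joints at [-1.262, 0.615, -0.013, 1.423, 0.008, 1.103, -0.04], TCP at [214.158, 613.678, 248.297] pointing down, gripper open.
Joint ranges: [-3.12, 3.12], [-0.3, 2.06], [-1.34, 1.32], [0.26, 2.42], [-1.36, 4.5], [0.01, 1.98], [-2.84, 2.84]. Speed limits (rad/s): [2.79, 2.79, 3.14, 3.14, 3.14, 3.14, 3.14].

### API

Orientations are given as a unit quaternion [x, y, z, w].
In Python, from plant import env gives the robot as it stands.
- The arm moves only by the tool step_arm, never from a script. Its argument "commands" is a list of rows, each a list of 3 entries, a list of its own where there are three numbers: the closure, from 0 (fully open) to 1 (shut), then the shift along the tool's x, y, z normalised to -1 to 1, where 1 is 0.06 m, then the turn about the tool's y normalised to -1 to 1, where 1 is 8 degrees. In form: [[gripper, [x, y, z], spin], ...]. A call has 1 to 5 rows; each row shifts and turns the pose as measured when the row begins, along the tool's axes as they then stand; what a row does not reach is not made up. A row lasts 1/8 s, in which the tool goes at most 62.5 mm and 10.7 degrees, less where a joint would pass 70% of its speed; a pose out of reach is approached as far as the arm can. A call with a number of a shift or a turn outside -1 to 1 is refused whole. A call with a gripper value outside its range is refused whole. The fingers move at their own pace and stop on an object; "force" is the grip in N (left out, the last holds). Time passes only in rows, so rows that do not move let the fingers close. It gives the time, the measured TCP pose, the force and the opening at its end, in the units of the state.
- env.get_obs(): the state, without advancing time (a new reading comes with each control period).
- env.grab_frame(name): name is "scene" or "top"; returns the picture (480x640x3 uint8, red, green, blue); there is no depth.
- env.camera_params(name): a dict with "vertical_fov" (degrees; the focal length in pixels is half the picture's height over the tangent of half this angle, whatever the lens; pixels are square), "cx", "cy" (the principal point, pixels), "world_to_cam" (4x4, takes a point from world to camera coordinates). Camera axes: x right, y up, looking along -z (the intrinsics and any distortion apply to the point x, -y, -z); pixel columns grow to the right and rows downward; lengths in mm; the calibration is good to about 2 mm. A picture is of the moment at which its call begins. camera_params takes no time and is no camera call.
- env.finish_job(): hands the job in, once; it reports no verdict.
The state is a dict: "time": time; "joint_positions": joint angles; "qd": joint speeds; "joint_efforts": joint torques, N m; "ee_pos": TCP position; "ee_rot": TCP orientation; "force": force on the tool from outside, world axes, zero at the start; "wrist_torque": the same for the moment, N m; "width": finger opening in mm.
Only numpy, scipy, OpenCV 4.12 (cv2) and the standard library are available. Lean on these libraries where they do the work, as an engineer would, in place of code of your own. Each camera call takes 0.05 s, during which the arm holds its last target.

### The job

One branch of the compressed-air manifold on the optician's bench is out of service: its outlet is closed with a short hexagon plug instead of a pipe, and its knob was left pulled up, unlocked. Turn that knob gently counter-clockwise (seen from above) all the way to its stop, then push it straight down until the lock teeth under it drop in and it sits as low as the other knobs - if tooth meets tooth do not force it, but keep light pressure on and ease it back clockwise, less than one tooth, until it drops - and let go. Do not touch the other three regulators, do not force the knob against its stop or its teeth, and leave the things lying about where they are.

Things in the scene. Friction and masses are not known exactly. Their poses are not given: they have to be found in the camera images.
- manifold: Air manifold on an aluminium plate, 250 mm (its x) by 360 mm (y) by 8 mm. Origin on the table, under the row of regulators. A grey supply bar, 44 mm wide, top at z = 36 mm, runs along y and carries four regulators at y = -90, -30, 30, 90 mm (x = 0), in any order. A strip 38 mm high stands at x = 88 mm, a small valve 49 mm high at y = 146 mm.
- reg_plugged: The regulator to set, alone with a hexagon plug (to x = 31 mm) in its outlet. Origin on the knob's axis at the body's underside, 36 mm above the table; axes as the manifold's. Body 42 x 42 x 46 mm high, then a bonnet 25 to 30 mm across, then the knob. On the -x side a gauge 38 mm across, dial up, centre x = -48, top z = 37 mm; its needle falls back to zero as the knob is backed off.
- knob: Knob of reg_plugged: round, black, fluted, 34 mm across, 26 mm high, axis upright. Origin on the axis at its lower edge: 73 mm above reg_plugged's origin when up (unlocked), 66 mm when fully down (locked), so 20 to 27 mm above the square body. It slides those 7 mm against 3 N of friction (stiffer if pushed fast) and stays where it is left.
- knob_top (a point): Centre of the top face of that knob, 26 mm above its lower edge (135 mm above the table when up, 128 mm when down; the other knobs' tops are at 128 mm).
- stem (a joint): Turning angle of that knob, rad: 0 at its counter-clockwise stop, growing clockwise as seen from above. It starts 0.9 to 1.35 rad from the stop and takes about 0.1 N m to turn. When locked it can hardly turn.
- lock_ring: Ring of 12 lock teeth (30 degrees apart) clamped to the bonnet inside the knob, out of sight. Three teeth in the knob drop into its gaps, each with about 6 degrees of play; where the gaps lie must be felt. Tooth on tooth, the knob stops about 4 mm down, 2.8 mm short of home. It carries the push on the knob and, once meshed, the twist: keep the sum well under 60 N.
- bonnet (a joint): Angle of the bonnet of reg_plugged in its thread, rad; 0 at the start. Knob and lock ring sit on it: more than about 1 N m at the stop or on the teeth would unscrew it.
- reg_a: A neighbour, still piped: same body, gauge, bonnet and knob (locked down, top 92 mm above its underside), with a copper pipe, 10 mm thick, from its outlet to the strip. Origin at the underside on its knob's axis. Neighbouring knobs are 60 mm apart, axis to axis. Not to be touched.
- reg_b: Another piped neighbour, like reg_a. Not to be touched.
- reg_c: Another piped neighbour, like reg_a. Not to be touched.
- spanner: Steel spanner 130 mm long lying on the plate in front of the gauges; leave it.
- coupling: Brass coupling, 20 mm across and 20 mm high, standing on the plate; leave it.
- carton_tall: Lens carton standing on the table, 38 by 66 by 85 mm; leave it.
- carton_flat: Lens carton lying on the table, 75 by 110 by 34 mm; leave it.
- gel_pump: White pump bottle, 68 mm across, 178 mm high; leave it.
- lens_case: Contact-lens case with two round caps, 30 by 69 by 19 mm; leave it.
- pen_pot: Grey pot with pens, 76 mm across, 140 mm high; leave it.

How it is judged:
By the outcome, as a careful person would: the job done as asked, in the order asked, and still so for the second after the job is handed in, with the robot touching nothing.
It also fails if it takes over 67 s, if anything falls off the work surface, if the arm or the gripper's body presses on something with over 40 N, if the wrist force passes 120 N, or if a joint passes its speed limit or range.

## Working session

There is one attempt and no reset: what is moved stays moved. The work goes in short steps, Python scripts to look and compute and a tool call to move; the robot and the scene stay as the last step left them, time stands still between calls to the robot, and variables do not carry over. Pictures are saved under pics/ and viewed, and the job is handed in when it is done.

Besides the shell and the picture viewer there is one more tool, called after ">>>" by a JSON object that holds its "method" and its "body", one argument or row to a line. step_arm: Moves the arm, as the interface text tells. Scaled input: -1 to 1 covers 0.06 m each way for a shift and 8 degrees each way for a turn. Its arguments: {"type":"object","properties":{"commands":{"type":"array"},"force":{"type":"number"}},"required":["commands"]}

```bash
mkdir -p pics; ls
python3 - <<'E'
from plant import env
import cv2
o=env.get_obs()
for k,v in o.items(): print(k,v)
print(env.nose_length)
for n in("scene","top"):
    p=env.camera_params(n); print(n,p)
    cv2.imwrite(f"pics/{n}0.png",env.grab_frame(n)[:,:,::-1])
E
```

```text
pics
time 0.0
joint_positions [-1.26150546  0.61593384 -0.01261306  1.42489552  0.00814125  1.1033851
 -0.04039392]
qd [ 0.00127395 -0.00047887  0.00151459  0.00075858  0.00014179 -0.00099056
 -0.00025267]
joint_efforts [-3.06395505e-04 -4.69219851e+01  2.59019416e-01 -1.71035153e+01
  9.94991191e-03  9.55490163e-03 -1.73221203e-06]
ee_pos [213.95217859 613.02221833 247.12972533]
ee_rot [ 0.69806883 -0.11825749  0.11800666 -0.69626827]
force [ 0.64550829  0.47033636 -0.41417744]
wrist_torque [-0.02789442 -0.01353154  0.00197597]
width 85.08705562166045
17.0
scene {'vertical_fov': 46.482366466890156, 'cx': 323.5937226025754, 'cy': 237.64841007866457, 'world_to_cam': array([[ 1.17085999e-01,  9.93050572e-01,  1.18924810e-02,
        -5.25888650e+01],
       [-5.57698791e-01,  5.58378466e-02,  8.28163144e-01,
         1.66807255e+02],
       [ 8.21743833e-01, -1.03598731e-01,  5.60360933e-01,
        -1.58933843e+03],
       [ 0.00000000e+00,  0.00000000e+00,  0.00000000e+00,
         1.00000000e+00]])}
top {'vertical_fov': 52.734625529839654, 'cx': 322.27520910753736, 'cy': 233.5920391093854, 'world_to_cam': array([[-1.70071509e-02, -9.99842768e-01,  5.01964553e-03,
        -1.18582189e+01],
       [ 9.95485750e-01, -1.64637673e-02,  9.34722742e-02,
        -4.62065853e+02],
       [-9.33749350e-02,  6.58668266e-03,  9.95609229e-01,
        -1.29826558e+03],
       [ 0.00000000e+00,  0.00000000e+00,  0.00000000e+00,
         1.00000000e+00]])}
```

View pics/scene0.png

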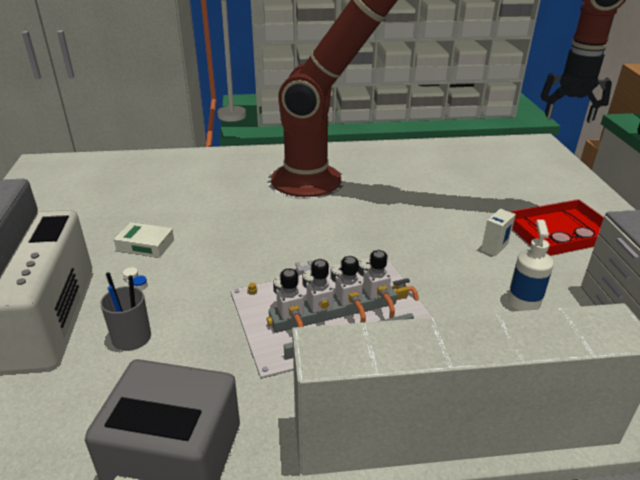

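View pics/top0.png

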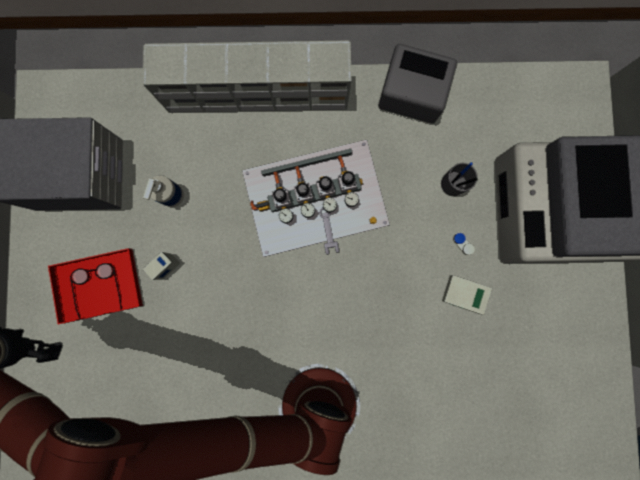

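Run:
```python
import cv2,numpy as np
a=cv2.imread("pics/top0.png")[130:265,230:400]
cv2.imwrite("pics/top0c.png",cv2.resize(a,None,fx=4.4,fy=4.4,interpolation=cv2.INTER_CUBIC))
a=cv2.imread("pics/scene0.png")[240:375,225:435]
cv2.imwrite("pics/scene0c.png",cv2.resize(a,None,fx=3.8,fy=3.8,interpolation=cv2.INTER_CUBIC))
```

```text
(no output)
```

View pics/top0c.png

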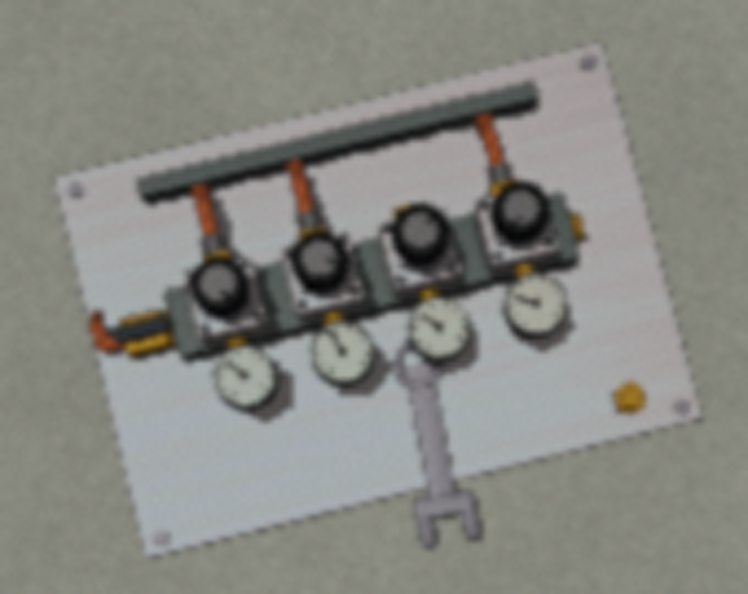

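View pics/scene0c.png

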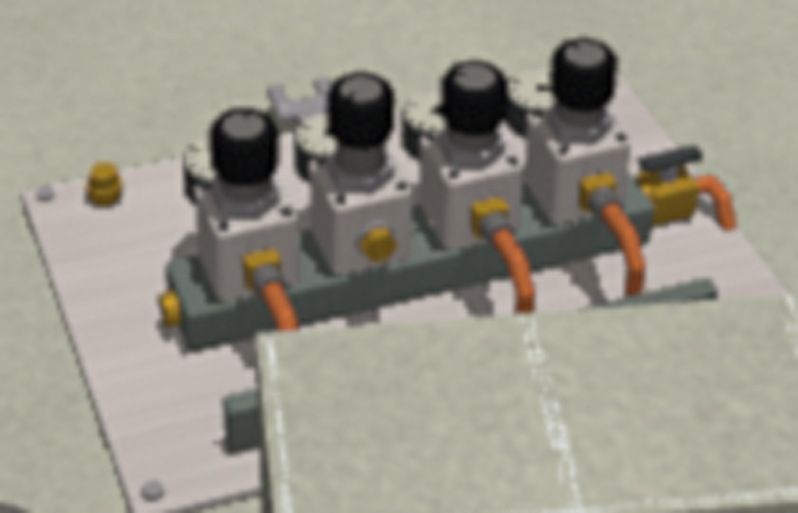

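```bash
cat > h.py <<'E'
import numpy as np,cv2
from plant import env
def proj(n,P,k=(0,0)):
    c=env.camera_params(n);f=240/np.tan(np.radians(c['vertical_fov'])/2)
    P=np.atleast_2d(P);q=(c['world_to_cam']@np.c_[P,np.ones(len(P))].T).T
    x=q[:,0]/-q[:,2];y=-q[:,1]/-q[:,2];r=x*x+y*y;d=1+k[0]*r+k[1]*r*r
    return np.c_[c['cx']+f*x*d,c['cy']+f*y*d]
E
python3 - <<'E'
from h import *
from scipy.optimize import least_squares
un=lambda p,s,o:(np.array(p,float)+.5)/s-.5+np.array(o)
# manifold points
corn=np.array([[125,180,8],[125,-180,8],[-125,-180,8],[-125,180,8]],float)
kn=np.array([[0,90,128],[0,30,128],[0,-30,135],[0,-90,128]],float)
T=un([(58,180),(600,45),(703,415),(150,555),(221,283),(322,256),(422,230),(521,208)],4.4,(230,130))
S=un([(22,196),(584,54),(474,76),(361,91),(244,126)],3.8,(225,240))
MS=np.array([[-125,-180,8],*kn]);MT=np.r_[corn,kn]
def W(p,M):
    c,s=np.cos(p[2]),np.sin(p[2]);return M@np.array([[c,-s,0],[s,c,0],[0,0,1]]).T+[p[0],p[1],0]
for mode in("both","top","scene","bothk"):
    def res(p):
        k=p[3:5] if mode=="bothk" else (0,0);k2=p[5:7] if mode=="bothk" else (0,0)
        a=(proj("top",W(p,MT),k)-T).ravel();b=(proj("scene",W(p,MS),k2)-S).ravel()
        return {"top":a,"scene":b}.get(mode,np.r_[a,b])
    r=least_squares(res,[560,0,.2]+([0]*4 if mode=="bothk" else []))
    print(mode,np.round(r.x,3),"knob",W(r.x,kn[2:3]).round(1),"\n",res(r.x).reshape(-1,2).round(1).tolist())
print(proj("top",[[0,0,0]]),proj("scene",[[0,0,0]]))
E
```

```text
both [5.7181e+02 1.8530e+00 2.3200e-01] knob [[578.7 -27.3 135. ]] 
 [[-2.5, -3.1], [-0.9, -3.3], [-1.3, -1.7], [-2.4, -1.4], [-1.2, 1.2], [-1.0, 1.6], [-0.7, 1.2], [-0.3, 1.0], [-1.1, 0.4], [-1.5, -0.8], [-1.5, -0.6], [-1.6, -1.3], [-1.8, -1.0]]
top [ 5.70494e+02 -1.47800e+00  2.34000e-01] knob [[577.5 -30.7 135. ]] 
 [[-1.4, -2.5], [0.2, -3.0], [-0.0, -1.4], [-1.0, -0.9], [0.2, 1.8], [0.3, 2.1], [0.6, 1.7], [1.0, 1.4]]
scene [5.74454e+02 4.36600e+00 2.26000e-01] knob [[581.2 -24.9 135. ]] 
 [[0.4, 0.7], [0.2, 0.1], [0.1, 0.2], [-0.2, -0.6], [-0.4, -0.4]]
bothk [ 5.7280e+02  1.7100e+00  2.3500e-01  5.1800e-01 -2.5336e+01  2.0010e+00
 -6.2212e+01] knob [[579.8 -27.5 135. ]] 
 [[0.1, -1.1], [-2.5, -0.4], [-1.1, -2.2], [-2.2, -1.6], [-1.2, 0.8], [-1.0, 1.1], [-0.7, 0.6], [-0.2, 0.4], [0.1, 0.1], [-0.8, -0.4], [-1.4, -0.1], [-1.7, -0.8], [-2.2, -0.2]]
[[317.85285007 405.91312018]] [[305.10212661 178.99469383]]
```

Run:
```python
from h import *
from scipy.optimize import least_squares
un=lambda p,s,o:(np.array(p,float)+.5)/s-.5+np.array(o)
corn=np.array([[125,180,8],[125,-180,8],[-125,-180,8],[-125,180,8]],float)
kn=np.array([[0,90,128],[0,30,128],[0,-30,135],[0,-90,128]],float)
T=un([(58,180),(600,45),(703,415),(150,555),(221,283),(322,256),(422,230),(521,208)],4.4,(230,130))
S=un([(22,196),(584,54),(474,76),(361,91),(244,126)],3.8,(225,240))
MS=np.array([[-125,-180,8],*kn]);MT=np.r_[corn,kn]
def W(p,M,n):
    M=M.copy();M[:n,0]+=p[3]
    c,s=np.cos(p[2]),np.sin(p[2]);return M@np.array([[c,-s,0],[s,c,0],[0,0,1]]).T+[p[0],p[1],0]
for mode in("both","top","bothoff"):
    def res(p):
        a=(proj("top",W(p,MT,4))-T);b=(proj("scene",W(p,MS,1))-S)
        if mode=="bothoff": a=a+p[4:6];b=b+p[6:8]
        a=a.ravel();b=b.ravel()
        r=np.r_[a,b] if mode!="top" else a
        return np.r_[r,p[4:]/1.5] if mode=="bothoff" else r
    r=least_squares(res,[560,0,.2,0]+([0]*4 if mode=="bothoff" else []))
    print(mode,np.round(r.x,3),"knob",W(r.x,kn[2:3],0).round(1),"\n",res(r.x).reshape(-1,2).round(1).tolist())
```

```text
both [ 5.75307e+02  2.39800e+00  2.35000e-01 -1.00150e+01] knob [[582.3 -26.8 135. ]] 
 [[-2.0, -0.7], [-0.3, -1.3], [-0.5, 0.4], [-1.5, 1.0], [-1.4, -0.1], [-1.3, 0.2], [-1.0, -0.2], [-0.6, -0.4], [-2.0, -1.3], [-0.9, 0.2], [-0.9, 0.5], [-1.1, -0.2], [-1.3, 0.2]]
top [ 5.74987e+02 -4.10000e-01  2.34000e-01 -1.01720e+01] knob [[581.9 -29.6 135. ]] 
 [[-0.9, -0.6], [0.7, -1.1], [0.5, 0.6], [-0.5, 1.1], [-0.3, 0.0], [-0.2, 0.3], [0.1, -0.1], [0.5, -0.3]]
bothoff [ 5.74962e+02  2.81300e+00  2.35000e-01 -8.88300e+00  1.20800e+00
  1.96000e-01  9.60000e-01  1.49000e-01] knob [[582.  -26.4 135. ]] 
 [[-1.0, -0.7], [0.6, -1.4], [0.5, 0.2], [-0.5, 0.9], [-0.3, 0.3], [-0.2, 0.6], [0.1, 0.1], [0.5, -0.1], [-0.7, -0.9], [0.2, 0.2], [0.2, 0.5], [0.0, -0.1], [-0.2, 0.3], [0.8, 0.1], [0.6, 0.1]]
```

```bash
cat >> h.py <<'E'
from scipy.spatial.transform import Rotation as R
def st(goal=None):
    o=env.get_obs();r=R.from_quat(o['ee_rot']);m=r.as_matrix()
    jaw=np.degrees(np.arctan2(m[1,2],m[0,2]))
    print("t",round(o['time'],2),"pos",o['ee_pos'].round(1),"jawyaw",round(jaw,1),"ydir",m[:,1].round(3),"F",o['force'].round(1),"M",o['wrist_torque'].round(2),"w",round(o['width'],1))
    print("q",o['joint_positions'].round(2))
    if goal is not None: print("tool shift norm",((r.inv().apply(np.array(goal)-o['ee_pos']))/60).round(3))
E
python3 - <<'E'
from h import *
st([582,-27,247]);print(R.from_quat(env.get_obs()['ee_rot']).as_matrix().round(3))
E
```

```text
t 0.1 pos [214.  613.1 247.2] jawyaw 70.8 ydir [-0.001 -0.002 -1.   ] F [ 0.8 -0.6 -0.5] M [-0.01  0.01 -0.04] w 85.5
q [-1.26  0.62 -0.01  1.42  0.01  1.1  -0.04]
tool shift norm [ 9.306  0.023 -8.052]
[[ 0.944 -0.001  0.329]
 [-0.329 -0.002  0.944]
 [ 0.    -1.    -0.002]]
```

>>> {"method": "step_arm", "body": {
  "commands": [
    [0.3,[0.5,0,-0.43],0],
    [0.45,[0.75,0,-0.65],0],
    [0.45,[0.75,0,-0.65],0],
    [0.45,[0.75,0,-0.65],0],
    [0.45,[0.75,0,-0.65],0]
  ],
  "force": 20
}}

```text
time: 0.72
ee_pos: [351.9, 369.9, 243.8]
ee_rot: [0.699, -0.115, 0.112, -0.696]
force: [1.1, 0.1, -0.3]
width: 46.8
```

```bash
python3 -c "
from h import *
st([582,-27,247])"
```

```text
t 0.72 pos [351.9 369.9 243.8] jawyaw 71.5 ydir [-0.005 -0.004 -1.   ] F [ 1.1  0.1 -0.3] M [ 0.01 -0.08 -0.  ] w 46.8
q [-0.85  0.41 -0.    1.82 -0.    0.92  0.39]
tool shift norm [ 5.74  -0.049 -5.051]
```

>>> {"method": "step_arm", "body": {
  "commands": [
    [0.45,[0.75,0,-0.66],0],
    [0.45,[0.75,0,-0.66],0],
    [0.45,[0.75,0,-0.66],0],
    [0.45,[0.75,0,-0.66],0],
    [0.45,[0.75,0,-0.66],0]
  ]
}}

```text
time: 1.35
ee_pos: [505.3, 101.4, 243.2]
ee_rot: [0.7, -0.115, 0.112, -0.696]
force: [0.6, 1.7, -0.1]
width: 47.2
```

```bash
python3 -c "
from h import *
st([582,-27,225])"
```

```text
t 1.35 pos [505.3 101.4 243.2] jawyaw 71.5 ydir [-0.006 -0.004 -1.   ] F [ 0.6  1.7 -0.1] M [ 0.04 -0.01 -0.03] w 47.2
q [-0.28  0.42  0.06  1.81 -0.03  0.92  1.04]
tool shift norm [ 1.893  0.304 -1.623]
```

>>> {"method": "step_arm", "body": {
  "commands": [
    [0.45,[0.75,0,-0.64],0],
    [0.45,[0.75,0.1,-0.64],0],
    [0.45,[0.4,0.1,-0.35],0],
    [0.45,[0,0,0],0.9],
    [0.45,[0,0,0],0.9]
  ]
}}

```text
time: 1.98
ee_pos: [584.6, -40.5, 228.3]
ee_rot: [0.679, -0.209, 0.205, -0.673]
force: [0.7, 0.1, -0.7]
width: 46.9
```

>>> {"method": "step_arm", "body": {
  "commands": [
    [0.45,[0,0,0],1],
    [0.45,[0,0,0],1],
    [0.45,[0,0,0],1],
    [0.45,[0,0,0],1],
    [0.45,[0,0,0],1]
  ]
}}

```text
time: 2.6
ee_pos: [582.5, -40.8, 225.3]
ee_rot: [0.565, -0.436, 0.43, -0.554]
force: [0.5, -0.1, -0.7]
width: 46.9
```

```bash
python3 -c "
from h import *
st([582,-27,225])"
```

```text
t 2.6 pos [582.5 -40.8 225.3] jawyaw 14.6 ydir [-0.016 -0.007 -1.   ] F [ 0.5 -0.1 -0.7] M [ 0.01 -0.03 -0.02] w 46.9
q [-0.19  0.56  0.35  1.65 -0.21  0.99  0.49]
tool shift norm [-0.225  0.004  0.05 ]
```

>>> {"method": "step_arm", "body": {
  "commands": [
    [0.45,[0,0,0],1],
    [0.45,[0,0,0],1],
    [0.45,[0,0,0],1],
    [0.45,[-0.2,0,0],0.6],
    [0.45,[0,0,0],0]
  ]
}}

```text
time: 3.22
ee_pos: [582.7, -27.8, 222.4]
ee_rot: [-0.437, 0.565, -0.558, 0.422]
force: [-0.3, -0.6, -0.3]
width: 46.9
```

```bash
python3 -c "
from h import *
st([582,-27,180])
for n in('scene','top'):
    a=env.grab_frame(n)[:,:,::-1];cv2.imwrite(f'pics/{n}1.png',a)
    b=a[130:265,230:400] if n=='top' else a[210:345,225:435]
    cv2.imwrite(f'pics/{n}1c.png',cv2.resize(b,None,fx=3.8,fy=3.8,interpolation=cv2.INTER_CUBIC))
"
```

```text
t 3.23 pos [582.7 -27.8 222.4] jawyaw -15.2 ydir [-0.022 -0.006 -1.   ] F [-0.3 -0.6 -0.3] M [ 0.04 -0.07  0.  ] w 46.9
q [-0.3   0.59  0.5   1.65 -0.31  1.01  0.04]
tool shift norm [-0.017  0.707 -0.   ]
```

View pics/top1c.png

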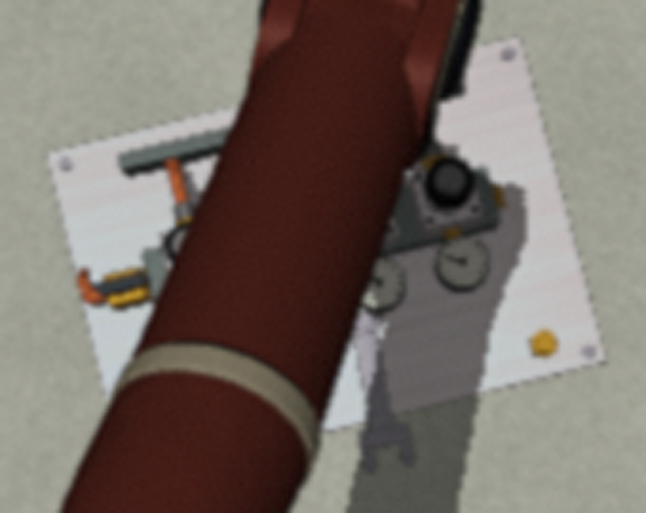

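View pics/scene1c.png

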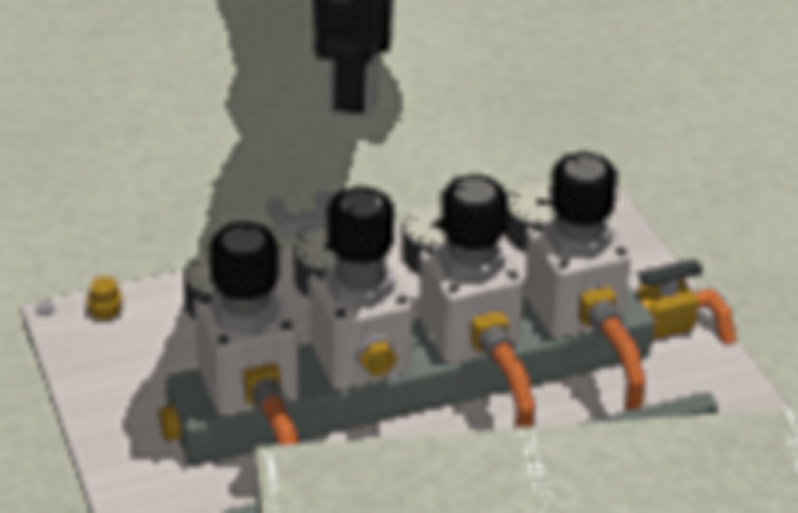

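```bash
python3 -c "
from h import *
p=np.array([582.7,-27.8,222.4]);m=R.from_quat(env.get_obs()['ee_rot']).as_matrix()
for dz in (-26,26):
  for dx in (-11,11):
    q=p+17*m[:,1]+dz*m[:,2]+dx*m[:,0]; u=proj('scene',q)[0]; print(dz,dx,q.round(1),((u-[225,210])*3.8).round(0))
for y in (-24,-27,-30): print(y,((proj('scene',[582,y,135])[0]-[225,210])*3.8).round(0))
"
```

```text
-26 -11 [560.1 -10.5 205.8] [385.  54.]
-26 11 [554.4 -31.7 206. ] [340.  50.]
26 -11 [610.3 -24.2 204.8] [369. 117.]
26 11 [604.5 -45.4 205. ] [321. 112.]
-24 [361. 202.]
-27 [355. 203.]
-30 [349. 203.]
```

>>> {"method": "step_arm", "body": {
  "commands": [
    [0.33,[0,0.5,0],0],
    [0.33,[0,0.5,0],0],
    [0.33,[0,0,0],0]
  ]
}}

```text
time: 3.7
ee_pos: [581.4, -32.6, 162.4]
ee_rot: [-0.437, 0.564, -0.56, 0.422]
force: [0.5, -0.1, 0.3]
width: 57.0
```

```bash
python3 -c "
from h import *
st([582,-26.5,150])
n='scene';a=env.grab_frame(n)[:,:,::-1];cv2.imwrite(f'pics/{n}2.png',a)
b=a[225:325,250:380]
cv2.imwrite(f'pics/{n}2c.png',cv2.resize(b,None,fx=6,fy=6,interpolation=cv2.INTER_CUBIC))
o=env.get_obs();p=o['ee_pos'];m=R.from_quat(o['ee_rot']).as_matrix();w=o['width']/2
for dz in (-w-10,-w,w,w+10):
    q=p+17*m[:,1]+dz*m[:,2]; u=proj('scene',q)[0]; print(dz,q.round(1),((u-[250,225])*6).round(0))
"
```

```text
t 3.7 pos [581.4 -32.6 162.4] jawyaw -15.2 ydir [-0.02  -0.008 -1.   ] F [ 0.5 -0.1  0.3] M [ 0.04 -0.04 -0.  ] w 57.0
q [-0.27  0.65  0.47  1.72 -0.35  0.87  0.08]
tool shift norm [-0.104  0.206 -0.014]
-38.64533772830202 [545.  -23.  147.4] [410. 128.]
-28.645337728302017 [554.7 -25.7 147.3] [405. 146.]
28.645337728302017 [609.9 -40.7 146.5] [375. 258.]
38.64533772830202 [619.6 -43.4 146.4] [369. 278.]
```

View pics/scene2c.png

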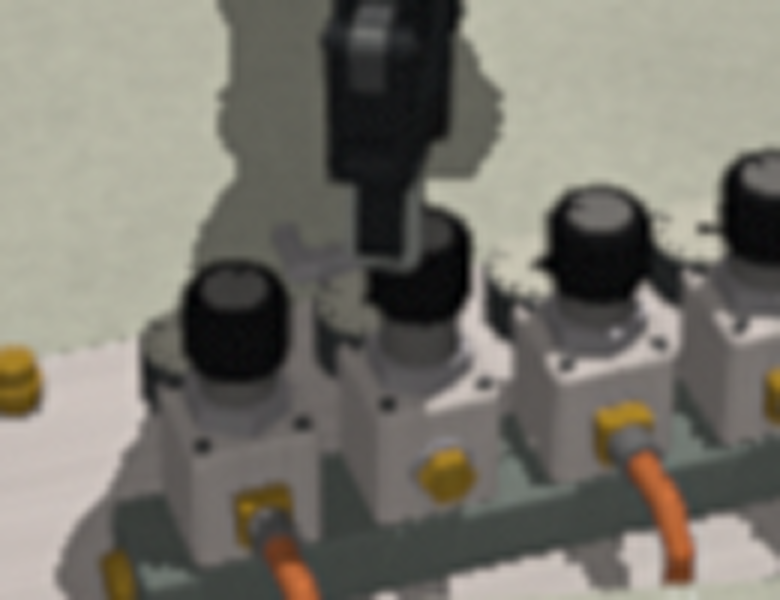

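```bash
python3 -c "
from h import *
st([582,-28.5,150])"
```

```text
t 3.75 pos [582.6 -33.  163.9] jawyaw -15.3 ydir [-0.017 -0.009 -1.   ] F [-0.7  0.1  0.5] M [ 0.01 -0.07  0.01] w 57.3
q [-0.27  0.65  0.47  1.72 -0.35  0.87  0.08]
tool shift norm [-0.074  0.231 -0.026]
```

>>> {"method": "step_arm", "body": {
  "commands": [
    [0.33,[-0.07,0.15,-0.01],0],
    [0.33,[-0.02,0,0],0]
  ]
}}

```text
time: 4.0
ee_pos: [584.7, -28.2, 156.5]
ee_rot: [-0.435, 0.562, -0.562, 0.424]
force: [0.6, 0.3, 0.3]
width: 57.1
```

```bash
python3 -c "
from h import *
st([582,-28.5,120])"
```

```text
t 4.0 pos [584.7 -28.2 156.5] jawyaw -15.3 ydir [-0.012 -0.009 -1.   ] F [0.6 0.3 0.3] M [ 0.05  0.   -0.01] w 57.1
q [-0.28  0.66  0.46  1.72 -0.36  0.85  0.08]
tool shift norm [ 0.01   0.61  -0.035]
```

>>> {"method": "step_arm", "body": {
  "commands": [
    [0.33,[-0.02,0.25,-0.03],0],
    [0.33,[-0.02,0.15,0],0],
    [0.33,[0,0,0],0]
  ]
}}

```text
time: 4.38
ee_pos: [583.7, -25.0, 131.7]
ee_rot: [0.434, -0.562, 0.562, -0.425]
force: [0.3, -0.1, 0.1]
width: 57.1
```

```bash
python3 -c "
from h import *
st([582,-28.5,119])
n='scene';a=env.grab_frame(n)[:,:,::-1]
b=a[225:325,250:380]
cv2.imwrite(f'pics/{n}3c.png',cv2.resize(b,None,fx=6,fy=6,interpolation=cv2.INTER_CUBIC))"
```

```text
t 4.38 pos [583.7 -25.  131.7] jawyaw -15.2 ydir [-0.011 -0.009 -1.   ] F [ 0.3 -0.1  0.1] M [ 0.02 -0.02 -0.03] w 57.1
q [-0.27  0.69  0.44  1.75 -0.38  0.8   0.09]
tool shift norm [ 0.061  0.212 -0.01 ]
```

View pics/scene3c.png

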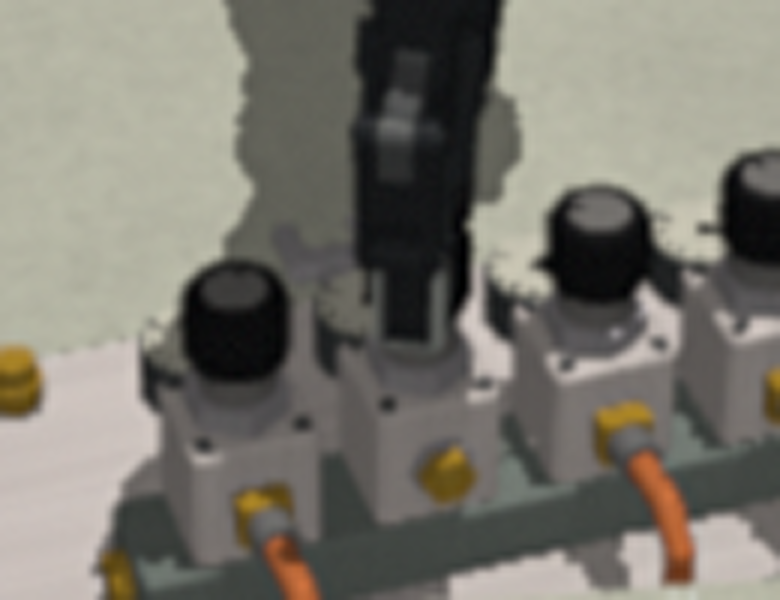

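>>> {"method": "step_arm", "body": {
  "commands": [
    [0.33,[0.06,0.1,-0.02],0],
    [0.33,[0.02,0.1,-0.01],0],
    [0.33,[0,0,0],0]
  ]
}}

```text
time: 4.8
ee_pos: [580.7, -30.2, 119.6]
ee_rot: [0.434, -0.561, 0.562, -0.425]
force: [-0.5, -0.0, -0.1]
width: 57.1
```

```bash
python3 -c "
from h import *
st([582,-28.5,119])"
```

```text
t 4.8 pos [580.7 -30.2 119.6] jawyaw -15.2 ydir [-0.01  -0.009 -1.   ] F [-0.5 -0.  -0.1] M [ 0.01  0.01 -0.02] w 57.1
q [-0.26  0.7   0.43  1.77 -0.39  0.77  0.11]
tool shift norm [-0.034  0.01   0.013]
```

Nudge, then close slowly while watching the force.

>>> {"method": "step_arm", "body": {
  "commands": [
    [0.4,[-0.03,0,0.01],0],
    [0.5,[0,0,0],0]
  ]
}}

```text
time: 5.05
ee_pos: [582.1, -28.6, 119.8]
ee_rot: [0.434, -0.561, 0.563, -0.425]
force: [-0.4, -0.5, -0.2]
width: 43.0
```

```bash
python3 -c "
from h import *
st([582,-28.5,119])"
```

```text
t 5.05 pos [582.1 -28.6 119.8] jawyaw -15.2 ydir [-0.009 -0.009 -1.   ] F [-0.4 -0.5 -0.2] M [ 0.03 -0.04  0.01] w 43.0
q [-0.26  0.7   0.43  1.77 -0.39  0.77  0.1 ]
tool shift norm [-0.001  0.013 -0.002]
```

>>> {"method": "step_arm", "body": {
  "commands": [
    [0.56,[0,0,0],0],
    [0.56,[0,0,0],0]
  ],
  "force": 20
}}

```text
time: 5.3
ee_pos: [581.3, -28.4, 119.9]
ee_rot: [0.434, -0.562, 0.562, -0.424]
force: [-0.1, -0.3, -0.9]
width: 37.6
```

```bash
python3 -c "
from h import *
st([582,-28.5,119])"
```

```text
t 5.3 pos [581.3 -28.4 119.9] jawyaw -15.2 ydir [-0.011 -0.009 -1.   ] F [-0.1 -0.3 -0.9] M [0.01 0.09 0.04] w 37.6
q [-0.26  0.7   0.43  1.77 -0.39  0.77  0.1 ]
tool shift norm [-0.001  0.015  0.011]
```

>>> {"method": "step_arm", "body": {
  "commands": [
    [0.6,[0,0,0],0],
    [0.6,[0,0,0],0]
  ]
}}

```text
time: 5.55
ee_pos: [579.8, -27.9, 119.7]
ee_rot: [-0.435, 0.563, -0.561, 0.424]
force: [-2.3, 0.7, 1.2]
width: 34.0
```

```bash
python3 -c "
from h import *
st([582,-28.5,119])"
```

```text
t 5.55 pos [579.8 -27.9 119.7] jawyaw -15.2 ydir [-0.014 -0.008 -1.   ] F [-2.3  0.7  1.2] M [0.09 0.29 0.03] w 34.0
q [-0.26  0.7   0.43  1.77 -0.39  0.77  0.1 ]
tool shift norm [-0.     0.011  0.038]
```

>>> {"method": "step_arm", "body": {
  "commands": [
    [0.66,[0,0,0],0],
    [0.66,[0,0,0],0]
  ]
}}

```text
time: 5.8
ee_pos: [579.8, -28.0, 119.8]
ee_rot: [-0.435, 0.563, -0.561, 0.424]
force: [-2.7, 0.1, 0.9]
width: 33.6
```

```bash
python3 -c "
from h import *
st([582,-28.5,119])"
```

```text
t 5.8 pos [579.8 -28.  119.8] jawyaw -15.2 ydir [-0.014 -0.008 -1.   ] F [-2.7  0.1  0.9] M [0.08 0.47 0.02] w 33.6
q [-0.26  0.7   0.43  1.77 -0.39  0.77  0.1 ]
tool shift norm [-0.001  0.012  0.038]
```

>>> {"method": "step_arm", "body": {
  "commands": [
    [0.8,[0,0,0],0],
    [0.8,[0,0,0],-0.4],
    [0.8,[0,0,0],-0.4]
  ]
}}

```text
time: 6.18
ee_pos: [580.0, -28.0, 119.7]
ee_rot: [-0.466, 0.537, -0.536, 0.455]
force: [-2.1, 0.7, 2.0]
width: 33.0
```

```bash
python3 -c "
from h import *
st()"
```

```text
t 6.17 pos [580.  -28.  119.7] jawyaw -8.7 ydir [-0.014 -0.008 -1.   ] F [-2.1  0.7  2. ] M [ 0.07  0.41 -0.12] w 33.0
q [-0.24  0.7   0.4   1.77 -0.36  0.76  0.19]
```

>>> {"method": "step_arm", "body": {
  "commands": [
    [0.8,[0,0,0],-0.5],
    [0.8,[0,0,0],-0.5],
    [0.8,[0,0,0],-0.5],
    [0.8,[0,0,0],-0.5],
    [0.8,[0,0,0],-0.5]
  ]
}}

```text
time: 6.8
ee_pos: [580.6, -28.1, 119.8]
ee_rot: [0.553, -0.448, 0.445, -0.544]
force: [-1.6, 0.3, 1.4]
width: 33.3
```

```bash
python3 -c "
from h import *
st()"
```

```text
t 6.8 pos [580.6 -28.1 119.8] jawyaw 11.7 ydir [-0.012 -0.007 -1.   ] F [-1.6  0.3  1.4] M [ 0.08  0.34 -0.11] w 33.3
q [-0.18  0.68  0.3   1.76 -0.26  0.75  0.46]
```

>>> {"method": "step_arm", "body": {
  "commands": [
    [0.8,[0,0,0],-0.5],
    [0.8,[0,0,0],-0.5],
    [0.8,[0,0,0],-0.5],
    [0.8,[0,0,0],-0.4]
  ]
}}

```text
time: 7.3
ee_pos: [581.0, -27.9, 119.7]
ee_rot: [0.607, -0.37, 0.366, -0.6]
force: [-2.0, 1.1, 1.1]
width: 33.4
```

```bash
python3 -c "
from h import *
st()"
```

```text
t 7.3 pos [581.  -27.9 119.7] jawyaw 27.2 ydir [-0.011 -0.006 -1.   ] F [-2.   1.1  1.1] M [ 0.06  0.39 -0.17] w 33.4
q [-0.13  0.67  0.22  1.76 -0.19  0.74  0.66]
```

>>> {"method": "step_arm", "body": {
  "commands": [
    [0.8,[0,0,0],-0.3],
    [0.8,[0,0,0],-0.3],
    [0.8,[0,0,0],-0.3]
  ]
}}

```text
time: 7.68
ee_pos: [581.2, -27.8, 119.7]
ee_rot: [0.63, -0.33, 0.326, -0.623]
force: [-2.3, 0.1, 1.1]
width: 33.4
```

```bash
python3 -c "
from h import *
st()"
```

```text
t 7.67 pos [581.2 -27.8 119.7] jawyaw 34.7 ydir [-0.011 -0.006 -1.   ] F [-2.3  0.1  1.1] M [ 0.14  0.38 -0.11] w 33.4
q [-0.11  0.67  0.18  1.76 -0.16  0.73  0.76]
```

>>> {"method": "step_arm", "body": {
  "commands": [
    [0.8,[0,0,0],-0.25],
    [0.8,[0,0,0],-0.25]
  ]
}}

```text
time: 7.92
ee_pos: [581.3, -27.8, 119.7]
ee_rot: [0.641, -0.307, 0.302, -0.635]
force: [-2.4, 1.2, 1.9]
width: 33.3
```

```bash
python3 -c "
from h import *
st()"
```

```text
t 7.92 pos [581.3 -27.8 119.7] jawyaw 39.0 ydir [-0.01  -0.006 -1.   ] F [-2.4  1.2  1.9] M [ 0.08  0.32 -0.13] w 33.3
q [-0.09  0.67  0.16  1.76 -0.14  0.73  0.82]
```

>>> {"method": "step_arm", "body": {
  "commands": [
    [0.8,[0,0,0],-0.25],
    [0.8,[0,0,0],-0.25]
  ]
}}

```text
time: 8.18
ee_pos: [581.4, -27.7, 119.7]
ee_rot: [0.652, -0.283, 0.278, -0.646]
force: [-2.8, 1.8, 1.6]
width: 33.6
```

```bash
python3 -c "
from h import *
st()"
```

```text
t 8.18 pos [581.4 -27.7 119.7] jawyaw 43.3 ydir [-0.01  -0.005 -1.   ] F [-2.8  1.8  1.6] M [ 0.15  0.33 -0.13] w 33.6
q [-0.08  0.67  0.14  1.76 -0.12  0.73  0.87]
```

>>> {"method": "step_arm", "body": {
  "commands": [
    [0.8,[0,0,0],-0.25],
    [0.8,[0,0,0],-0.25]
  ]
}}

```text
time: 8.43
ee_pos: [581.6, -27.7, 119.7]
ee_rot: [0.662, -0.259, 0.254, -0.656]
force: [-1.7, 0.8, -0.2]
width: 33.6
```

```bash
python3 -c "
from h import *
st()"
```

```text
t 8.43 pos [581.6 -27.7 119.7] jawyaw 47.4 ydir [-0.009 -0.005 -1.   ] F [-1.7  0.8 -0.2] M [ 0.2   0.26 -0.19] w 33.6
q [-0.07  0.67  0.12  1.76 -0.1   0.73  0.93]
```

>>> {"method": "step_arm", "body": {
  "commands": [
    [0.8,[0,0,0],-0.2],
    [0.8,[0,0,0],-0.2]
  ]
}}

```text
time: 8.68
ee_pos: [582.1, -28.0, 119.6]
ee_rot: [0.668, -0.24, 0.236, -0.663]
force: [-1.3, 1.3, 0.2]
width: 33.1
```

```bash
python3 -c "
from h import *
st()"
```

```text
t 8.68 pos [582.1 -28.  119.6] jawyaw 50.7 ydir [-0.008 -0.005 -1.   ] F [-1.3  1.3  0.2] M [ 0.19  0.18 -0.57] w 33.1
q [-0.05  0.67  0.1   1.76 -0.09  0.73  0.97]
```

>>> {"method": "step_arm", "body": {
  "commands": [
    [0.8,[0,0,0],-0.2],
    [0.8,[0,0,0],-0.2]
  ]
}}

```text
time: 8.93
ee_pos: [582.6, -28.1, 119.7]
ee_rot: [0.675, -0.22, 0.216, -0.67]
force: [0.6, 1.0, -1.1]
width: 33.3
```

```bash
python3 -c "
from h import *
st()"
```

```text
t 8.93 pos [582.6 -28.1 119.7] jawyaw 54.1 ydir [-0.007 -0.005 -1.   ] F [ 0.6  1.  -1.1] M [ 0.04 -0.01 -0.46] w 33.3
q [-0.04  0.67  0.08  1.76 -0.07  0.73  1.02]
```

>>> {"method": "step_arm", "body": {
  "commands": [
    [0.8,[0,0,0],0],
    [0.8,[0,0,0],0]
  ]
}}

```text
time: 9.18
ee_pos: [582.6, -28.2, 119.6]
ee_rot: [0.675, -0.22, 0.216, -0.67]
force: [-1.2, 0.4, -0.1]
width: 33.4
```

```bash
python3 -c "
from h import *
st()"
```

```text
t 9.18 pos [582.6 -28.2 119.6] jawyaw 54.1 ydir [-0.007 -0.005 -1.   ] F [-1.2  0.4 -0.1] M [ 0.21  0.1  -0.47] w 33.4
q [-0.04  0.67  0.08  1.76 -0.07  0.73  1.02]
```

>>> {"method": "step_arm", "body": {
  "commands": [
    [0.8,[0,0,0],0.15],
    [0.8,[0,0.02,0],0]
  ]
}}

```text
time: 9.43
ee_pos: [582.6, -28.2, 118.9]
ee_rot: [0.673, -0.226, 0.223, -0.668]
force: [-2.3, 0.4, 3.5]
width: 33.6
```

```bash
python3 -c "
from h import *
st()"
```

```text
t 9.43 pos [582.6 -28.2 118.9] jawyaw 53.0 ydir [-0.007 -0.005 -1.   ] F [-2.3  0.4  3.5] M [ 0.07  0.38 -0.08] w 33.6
q [-0.05  0.67  0.09  1.76 -0.07  0.72  1.  ]
```

>>> {"method": "step_arm", "body": {
  "commands": [
    [0.8,[0,0.03,0],0],
    [0.8,[0,0.03,0],0]
  ]
}}

```text
time: 9.68
ee_pos: [582.6, -28.2, 115.8]
ee_rot: [0.673, -0.226, 0.223, -0.668]
force: [-2.5, 0.5, 5.5]
width: 33.2
```

```bash
python3 -c "
from h import *
st()"
```

```text
t 9.68 pos [582.6 -28.2 115.8] jawyaw 53.0 ydir [-0.007 -0.006 -1.   ] F [-2.5  0.5  5.5] M [ 0.12  0.44 -0.21] w 33.2
q [-0.05  0.67  0.09  1.76 -0.07  0.72  1.  ]
```

>>> {"method": "step_arm", "body": {
  "commands": [
    [0.8,[0,0.02,0],0]
  ]
}}

```text
time: 9.8
ee_pos: [582.7, -28.2, 115.6]
ee_rot: [0.673, -0.226, 0.223, -0.668]
force: [-4.5, 1.0, 12.4]
width: 33.3
```

>>> {"method": "step_arm", "body": {
  "commands": [
    [0.8,[0,0.02,0],0]
  ]
}}

```text
time: 9.93
ee_pos: [582.7, -28.2, 115.6]
ee_rot: [0.673, -0.226, 0.223, -0.668]
force: [-3.9, 1.8, 11.1]
width: 33.3
```

```bash
python3 -c "
from h import *
st()"
```

```text
t 9.93 pos [582.7 -28.2 115.6] jawyaw 53.0 ydir [-0.006 -0.005 -1.   ] F [-3.9  1.8 11.1] M [ 0.16  0.96 -0.12] w 33.3
q [-0.05  0.67  0.09  1.76 -0.07  0.72  1.  ]
```

>>> {"method": "step_arm", "body": {
  "commands": [
    [0.8,[0,0.015,0],0.2],
    [0.8,[0,0.015,0],0.2]
  ]
}}

```text
time: 10.18
ee_pos: [582.6, -28.4, 115.7]
ee_rot: [0.667, -0.243, 0.241, -0.662]
force: [-3.9, 0.2, 7.3]
width: 33.7
```

```bash
python3 -c "
from h import *
st()"
```

```text
t 10.18 pos [582.6 -28.4 115.7] jawyaw 49.9 ydir [-0.006 -0.006 -1.   ] F [-3.9  0.2  7.3] M [0.11 0.76 0.15] w 33.7
q [-0.06  0.67  0.1   1.76 -0.09  0.72  0.96]
```

>>> {"method": "step_arm", "body": {
  "commands": [
    [0.8,[0,0.015,0],0.2],
    [0.8,[0,0.015,0],0.2]
  ]
}}

```text
time: 10.42
ee_pos: [582.5, -28.4, 115.7]
ee_rot: [0.66, -0.261, 0.259, -0.655]
force: [-3.3, 0.4, 7.7]
width: 33.0
```

```bash
python3 -c "
from h import *
st()"
```

```text
t 10.43 pos [582.5 -28.4 115.7] jawyaw 46.9 ydir [-0.006 -0.007 -1.   ] F [-3.3  0.4  7.7] M [0.08 0.77 0.09] w 33.0
q [-0.07  0.67  0.12  1.76 -0.1   0.72  0.92]
```

>>> {"method": "step_arm", "body": {
  "commands": [
    [0.8,[0,0.015,0],0.2]
  ]
}}

```text
time: 10.55
ee_pos: [582.4, -28.5, 115.6]
ee_rot: [0.657, -0.27, 0.268, -0.651]
force: [-3.6, 0.5, 8.0]
width: 33.2
```

>>> {"method": "step_arm", "body": {
  "commands": [
    [0.8,[0,0.015,0],0.2]
  ]
}}

```text
time: 10.68
ee_pos: [582.3, -28.5, 115.6]
ee_rot: [0.654, -0.278, 0.277, -0.647]
force: [-3.2, -0.8, 8.1]
width: 33.5
```

>>> {"method": "step_arm", "body": {
  "commands": [
    [0.8,[0,0.015,0],0.2]
  ]
}}

```text
time: 10.8
ee_pos: [582.3, -28.6, 115.4]
ee_rot: [0.65, -0.287, 0.286, -0.643]
force: [-3.2, 0.5, 6.5]
width: 33.1
```

```bash
python3 -c "
from h import *
st()"
```

```text
t 10.8 pos [582.3 -28.6 115.4] jawyaw 42.2 ydir [-0.005 -0.008 -1.   ] F [-3.2  0.5  6.5] M [0.12 0.69 0.1 ] w 33.1
q [-0.08  0.67  0.14  1.77 -0.12  0.72  0.86]
```

>>> {"method": "step_arm", "body": {
  "commands": [
    [0.8,[0,0.015,0],0]
  ]
}}

```text
time: 10.92
ee_pos: [582.3, -28.6, 115.3]
ee_rot: [0.65, -0.286, 0.285, -0.643]
force: [-4.2, 0.7, 8.0]
width: 33.3
```

```bash
python3 -c "
from h import *
st()"
```

```text
t 10.93 pos [582.3 -28.6 115.3] jawyaw 42.3 ydir [-0.005 -0.008 -1.   ] F [-4.2  0.7  8. ] M [0.17 0.75 0.02] w 33.3
q [-0.08  0.67  0.14  1.77 -0.12  0.72  0.86]
```

Not yet; continue in 1.6° steps, one at a time.

>>> {"method": "step_arm", "body": {
  "commands": [
    [0.8,[0,0.015,0],0.2]
  ]
}}

```text
time: 11.05
ee_pos: [582.2, -28.6, 114.7]
ee_rot: [0.646, -0.295, 0.294, -0.639]
force: [-1.7, -0.6, 4.0]
width: 33.3
```

>>> {"method": "step_arm", "body": {
  "commands": [
    [0.8,[0,0.015,0],0.2]
  ]
}}

```text
time: 11.18
ee_pos: [582.1, -28.7, 113.9]
ee_rot: [0.642, -0.304, 0.303, -0.635]
force: [-1.7, 0.5, 3.7]
width: 33.2
```

```bash
python3 -c "
from h import *
st()"
```

```text
t 11.18 pos [582.1 -28.7 113.9] jawyaw 39.2 ydir [-0.005 -0.009 -1.   ] F [-1.7  0.5  3.7] M [0.12 0.43 0.05] w 33.2
q [-0.09  0.68  0.16  1.77 -0.14  0.71  0.82]
```

>>> {"method": "step_arm", "body": {
  "commands": [
    [0.8,[0,0.015,0],0],
    [0.8,[0,0.015,0],0]
  ]
}}

```text
time: 11.42
ee_pos: [582.2, -28.7, 113.0]
ee_rot: [0.642, -0.304, 0.303, -0.635]
force: [-5.4, 0.6, 12.0]
width: 33.7
```

>>> {"method": "step_arm", "body": {
  "commands": [
    [0.8,[0,0.015,0],0]
  ]
}}

```text
time: 11.55
ee_pos: [582.2, -28.7, 113.0]
ee_rot: [0.642, -0.303, 0.303, -0.635]
force: [-3.6, 0.5, 10.0]
width: 33.3
```

```bash
python3 -c "
from h import *
st()"
```

```text
t 11.55 pos [582.2 -28.7 113. ] jawyaw 39.2 ydir [-0.005 -0.009 -1.   ] F [-3.6  0.5 10. ] M [0.17 0.93 0.03] w 33.3
q [-0.09  0.68  0.16  1.77 -0.14  0.71  0.82]
```

>>> {"method": "step_arm", "body": {
  "commands": [
    [0.8,[0,0.025,0],0],
    [0.8,[0,0.025,0],0]
  ]
}}

```text
time: 11.8
ee_pos: [582.2, -28.7, 112.9]
ee_rot: [0.642, -0.303, 0.303, -0.636]
force: [-4.4, 1.0, 13.3]
width: 33.5
```

```bash
python3 -c "
from h import *
st()
n='scene';a=env.grab_frame(n)[:,:,::-1]
b=a[225:325,250:380]
cv2.imwrite(f'pics/{n}4c.png',cv2.resize(b,None,fx=6,fy=6,interpolation=cv2.INTER_CUBIC))"
```

```text
t 11.8 pos [582.2 -28.7 112.9] jawyaw 39.3 ydir [-0.005 -0.008 -1.   ] F [-4.4  1.  13.3] M [0.17 1.17 0.04] w 33.5
q [-0.09  0.68  0.16  1.77 -0.14  0.71  0.82]
```

View pics/scene4c.png

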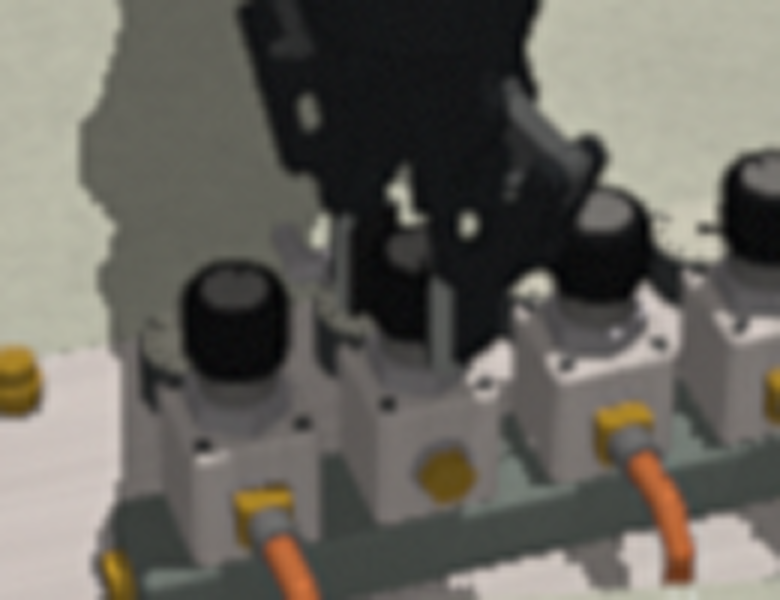

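>>> {"method": "step_arm", "body": {
  "commands": [
    [0.8,[0,0.01,0],0],
    [0.5,[0,0,0],0],
    [0.42,[0,0,0],0],
    [0.42,[0,0,0],0]
  ]
}}

```text
time: 12.35
ee_pos: [583.4, -29.0, 112.0]
ee_rot: [0.642, -0.302, 0.304, -0.636]
force: [-0.4, -0.5, -0.1]
width: 49.3
```

```bash
python3 -c "
from h import *
st()"
```

```text
t 12.35 pos [583.4 -29.  112. ] jawyaw 39.3 ydir [-0.002 -0.009 -1.   ] F [-0.4 -0.5 -0.1] M [-0.01 -0.02  0.03] w 49.3
q [-0.09  0.68  0.16  1.77 -0.14  0.71  0.83]
```

>>> {"method": "step_arm", "body": {
  "commands": [
    [0.42,[0,-0.2,0],0],
    [0.42,[0,-0.25,0],0],
    [0.42,[0,0,0],0]
  ]
}}

```text
time: 12.72
ee_pos: [584.2, -28.9, 141.0]
ee_rot: [0.642, -0.302, 0.304, -0.636]
force: [0.7, -0.1, 0.7]
width: 49.7
```

>>> {"method": "step_arm", "body": {
  "commands": [
    [0.42,[0,-0.5,0],0],
    [0.42,[0,-0.8,0],0],
    [0.42,[0,-0.8,0],0],
    [0.42,[0,0,0],0]
  ]
}}

```text
time: 13.22
ee_pos: [583.9, -27.7, 271.2]
ee_rot: [0.642, -0.302, 0.304, -0.636]
force: [0.1, 0.6, -0.2]
width: 49.4
```

```bash
python3 -c "
from h import *
st()
n='scene';a=env.grab_frame(n)[:,:,::-1];cv2.imwrite('pics/scene5.png',a)
b=a[225:325,250:380]
cv2.imwrite(f'pics/{n}5c.png',cv2.resize(b,None,fx=6,fy=6,interpolation=cv2.INTER_CUBIC))"
```

```text
t 13.22 pos [583.9 -27.7 271.2] jawyaw 39.3 ydir [-0.    -0.009 -1.   ] F [ 0.1  0.6 -0.2] M [-0.01 -0.03  0.01] w 49.4
q [-0.12  0.5   0.2   1.59 -0.1   1.06  0.79]
```

View pics/scene5c.png

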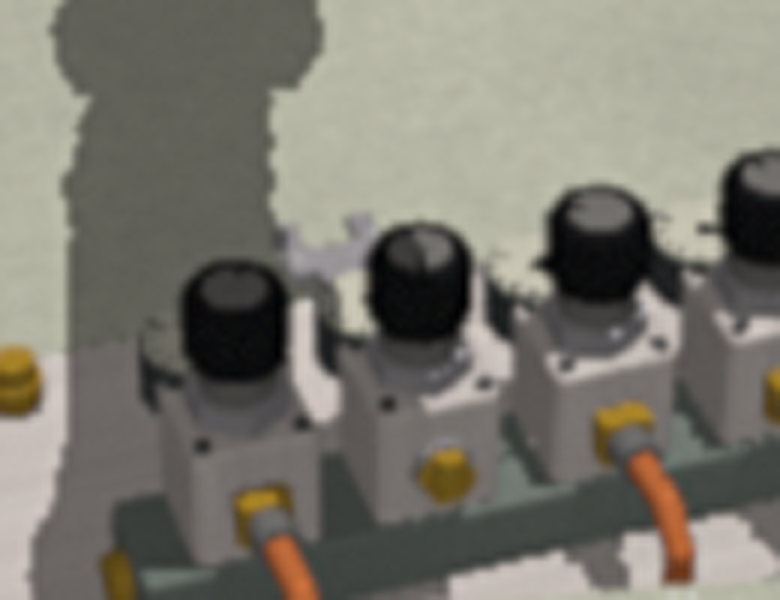

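```bash
python3 -c "
from h import *
st([480,220,275])
c,s=np.cos(.235),np.sin(.235)
for y,z in((90,128),(30,128),(-30,128),(-30,129),(-90,128)):
  print(y,z,((proj('scene',[575-y*s,0.5+y*c,z])[0]-[250,225])*6).round(1))"
```

```text
t 13.28 pos [582.4 -27.5 268.8] jawyaw 39.3 ydir [-0.006 -0.009 -1.   ] F [-0.8  0.4 -0.5] M [ 0.02  0.02 -0.03] w 49.8
q [-0.12  0.5   0.2   1.6  -0.1   1.06  0.79]
tool shift norm [-4.273 -0.129  1.289]
90 128 [758.3 173.7]
30 128 [584.4 210.5]
-30 128 [404.7 248.5]
-30 129 [404.7 245.9]
-90 128 [218.7 287.9]
```

>>> {"method": "step_arm", "body": {
  "commands": [
    [0.42,[-0.8,0,0.25],0],
    [0.42,[-0.9,0,0.27],0],
    [0.42,[-0.9,0,0.27],0],
    [0.42,[-0.9,0,0.27],0],
    [0.42,[-0.6,0,0.2],0]
  ]
}}

```text
time: 13.9
ee_pos: [480.5, 212.4, 259.9]
ee_rot: [0.645, -0.309, 0.303, -0.63]
force: [0.6, 0.2, -0.7]
width: 49.6
```

>>> {"method": "step_arm", "body": {
  "commands": [
    [0.42,[0,0,0],0],
    [0.42,[0,0,0],0]
  ]
}}

```text
time: 14.15
ee_pos: [477.4, 215.0, 257.2]
ee_rot: [0.647, -0.309, 0.299, -0.63]
force: [-0.1, -1.4, -0.2]
width: 49.4
```

```bash
python3 -c "
from h import *
st()
a=env.grab_frame('top')[:,:,::-1];cv2.imwrite('pics/top6.png',a)
b=a[130:265,230:400]
cv2.imwrite('pics/top6c.png',cv2.resize(b,None,fx=4.4,fy=4.4,interpolation=cv2.INTER_CUBIC))
a=env.grab_frame('scene')[:,:,::-1];b=a[240:310,280:400];b0=cv2.imread('pics/scene0.png')[240:310,280:400]
cv2.imwrite('pics/scene6c.png',cv2.resize(np.vstack([b0,b]),None,fx=4.2,fy=4.2,interpolation=cv2.INTER_CUBIC))"
```

```text
t 14.15 pos [477.4 215.  257.2] jawyaw 39.1 ydir [-0.023 -0.016 -1.   ] F [-0.1 -1.4 -0.2] M [-0.03 -0.03 -0.06] w 49.4
q [-0.58  0.42  0.16  1.76 -0.07  0.99  0.29]
```

View pics/top6c.png

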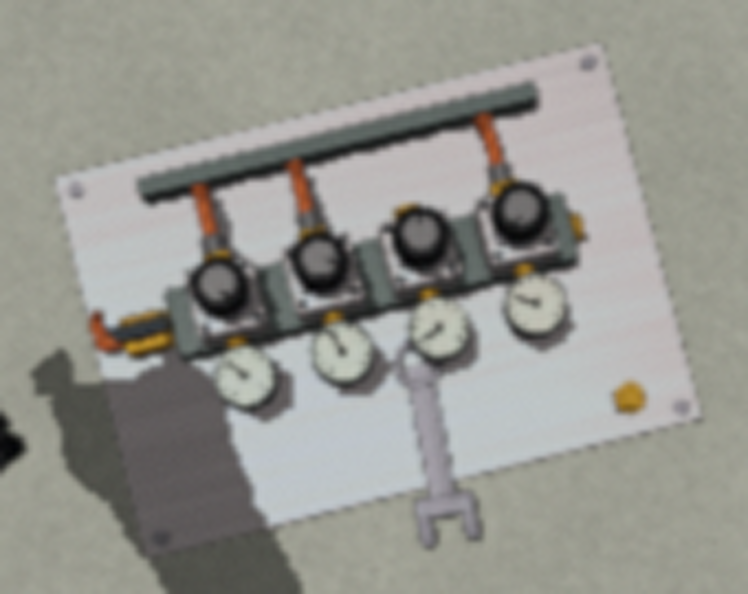

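View pics/scene6c.png

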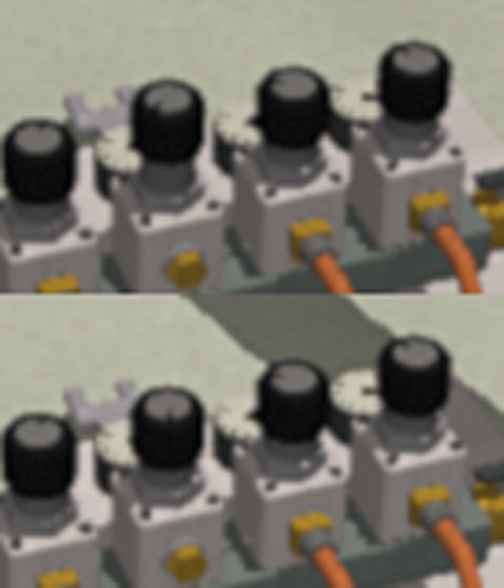

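```bash
python3 -c "
from plant import env
print(env.finish_job())"
```

```text
the job is handed in; nothing more can be done
None
```

The plugged regulator's knob is backed off to its stop, pushed down into its lock and released. I handed the job in at about 14 s of the 67 s allowed.

- **Turning to the stop:** I gripped the knob with 20 N and turned it about 65° counter-clockwise. At the stop the torque rose from about 0.1 to 0.57 N m, the highest I read, and the fingers then slipped slightly. I backed that twist off before pushing.
- **Locking:** Pushed down, the knob met tooth on tooth about 4 mm down. I kept about 8 N on it and eased it back clockwise roughly 11°, less than one tooth, until it dropped in. It went down about 6.7 mm in all and held firm under 13 N.
- **Final checks:**
    - **Release:** the force read zero after I let go.
    - **Knob height:** the knob looks level with the other three. The image estimate put it about 0.5 mm high, which is within what the picture can resolve.
    - **Gauge:** its needle has fallen back.
    - **Other parts:** the neighbouring regulators, the spanner and the coupling look unmoved. I did not check the items beyond the plate again, but the arm never went near them.
- **Disagreement:** the two cameras differed by about 4 mm on where the knob was, so I relied on comparing the gripper with the knob in the picture. The gripper was still about 2 mm off when it closed and centred itself on the knob with under 3 N of side force.

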